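# Set the sprung lock slide of a cake turntable

### The job

Lock the cake turntable: with a fingertip on the front of the thumb tab, push the sprung slide all the way in towards the turntable until it stops, then let it go so that it springs back and catches on the stop pin at the middle of its travel. Push only - do not pinch or hook the tab, do not touch the stop pin, and leave the ramekin, bowl, smoother and spatula where they are.

Things in the scene. Friction and masses are not known exactly. Their poses are not given: they have to be found in the camera images.
- turntable: Cast-aluminium cake turntable, fixed; disc 236 mm across, top 72 mm high. Origin on the bench below the disc's axis. A straight channel runs from it along -x, holding a flat steel slide with an upright thumb tab at its outer end. Channel 46 mm wide, side rails 22 mm high; it ends 3 mm in front of the resting tab's face, then bare bench. +x = push direction, z up.
- tab_face (a point): Point on the front face of the steel thumb tab, mid-width, 45 mm above the bench; moves with the slide. Face 34 mm wide (along y), from 14 to 66 mm above the bench; whole tab 12 mm thick. +x is level, from the face into the tab and on to the turntable's axis (push direction), 225 mm away at rest; z up. A fingertip 28 to 50 mm above the bench clears the rails and meets the face.
- lock_slide (a joint): Slide travel in m: 0 sprung fully out (start), 0.050 fully in at its stop, about 0.025 latched on the stop pin. A spring pushes it out with 3 N at 0 and 8 N at 0.050, plus light drag. Going in, a ramped tooth lifts the pin, which drops behind it at about 0.025; let go after that, the slide returns until the tooth rests on the pin.
- stop_pin: The stop pin, an upright steel pin 8 mm across with a round head 20 mm across, sprung downwards through a dark bridge over the channel. Origin at the top centre of the head: 70 mm above the bench when down, 76 mm while the tooth passes under it. It stands 85 mm beyond the resting tab face along the push direction. Not to be touched.
- tab_back: The stiffener behind the thumb tab's front plate, 7 mm thick, 40 mm wide, 48 mm high, forming the tab's back and sides; it moves with the slide. Origin at its centre, 8.5 mm behind the front face. Not to be touched: the tab is pushed on its front face only.
- ramekin: Pink ceramic ramekin, 80 mm across, 45 mm high, standing loose beside the channel; origin at the centre of its underside.
- bowl: Small glass bowl, 90 mm across, 45 mm high, standing loose beside the channel; origin at the centre of its underside.
- smoother: Black plastic icing smoother lying plate down on the turntable's disc, 150 x 80 mm plate with a handle along its length, 45 mm high; origin at the centre of its underside, x along its length.
- spatula: Offset spatula lying on the turntable's disc, about 245 mm long, 22 mm high, black handle towards -x, steel blade towards +x; origin on the disc below its middle.

How it is judged (in metres and radians):
On the way, in this order (a step that is already met when the one before it is completed fails the run):
1. the slide is pushed all the way in (value of joint lock_slide above 0.046 m), for 0.05 s.
2. the slide has come back and rests latched at mid travel, the pin down (value of joint lock_slide between 0.021 and 0.029 m and height (world z) of stop_pin below 0.073 m), for 0.2 s.
At the end, for the whole second after the job is handed in: The slide rests still at mid travel, between 0.021 and 0.029 m, held by the stop pin, which is down (head no higher than 73 mm); the ramekin, bowl, smoother and spatula are within 20 mm of where they stood (all of step 2 and velocity of joint lock_slide between -0.005 and 0.005 m/s and distance of each of ramekin, bowl, smoother, spatula from where it was at the start of the episode below 0.02 m); the robot touches nothing.
It fails at once if the tab is pinched or hooked (fingers or arm on its back or sides) (contact force between any of the fingers, the arm and tab_back above 0.5 N).
It fails at once if the stop pin is touched by the robot (contact force between any of the fingers, the arm and stop_pin above 0.5 N).
It fails at once if a bystander is lifted, carried or pushed away (distance of any of ramekin, bowl, smoother, spatula from where it was at the start of the episode above 0.02 m).
It also fails if it takes over 40 s, if anything falls off the work surface, if the arm or the gripper's body presses on something with over 40 N, if the wrist force passes 120 N, or if a joint passes its speed limit or range.

### The arm

A 6-joint arm with a two-finger parallel gripper is mounted at the origin on the work surface. World frame = base frame: x ahead of the robot, y to its left, z up, the work surface at z = 0. Lengths are in m, angles in degrees, forces in N, time in s.
With the tool pointing down it reaches from about 0.25 to 0.725 m from the base axis. Payload 9.7 kg.
Tool frame: the origin (TCP) lies between the finger pads; the fingertips stand 11 mm ahead of it and the grasp point (between the pads) lies 8 mm behind it; y points along the fingers, x is the direction in which the jaws open and shut, and the axes are right-handed (so a half turn about y gives the same grasp; the last joint's range is limited). The gripper opens to 85 mm and grips with 20 to 120 N. Pads are 22 mm wide; open, the fingers measure 114 mm over their backs; the gripper's body (76 mm by 85 mm) begins 54 mm behind the grasp point. The pads swing forward as they close: fully open they stand 13 mm farther back than shut.
Start: joints at [-63.598, 4.979, 10.078, 95.1, 0, 90], TCP at [0.245, -0.493, 0.242] pointing down, gripper open.
Joint ranges: [-179.16, 179.16], [-48.56, 103.87], [-65.8, 70.77], [-126.05, 130.52], [-82.76, 87.17], [-180, 180]. Speed limits (degrees/s): [127.2, 127.2, 147.25, 180, 180, 180].

### API

Orientations are given as [roll, pitch, yaw] about the fixed x, y, z axes, in that order (R = Rz(yaw) Ry(pitch) Rx(roll)).
In Python, from workcell import bot, vision gives the robot as it stands. The module is installed in compiled form; this text tells all that it offers.
- The arm moves only by the shell command python3 -m crank 'ROWS' [OPENING] [FORCE]. ROWS is text: rows parted by semicolons, each of 6 numbers parted by spaces: the shift along the tool's x, y, z in m, then the turn, a rotation vector about the tool's x, y, z in rad. A call has 1 to 8 rows; each row is the pose to reach, as a shift and turn from the pose commanded when the call began, along the tool's axes at that moment; what a row does not reach only later rows make up. A row lasts 1/10 s, in which the tool goes at most 50 mm and 8.59 degrees, less where a joint would pass 70% of its speed; a pose out of reach is approached as far as the arm can. A call with a gripper value outside its range is refused whole. OPENING is the gripper's target within -1 to 1 (shut at 1, half-way at 0, fully open at -1), set as the call begins (- or left out, the last holds). The fingers move at their own pace and stop on an object; FORCE is the grip in N (left out, the last holds). Time passes only in rows, so rows that repeat a pose let the fingers close. It gives the time, the measured TCP pose, the force and the opening at its end, in the units of the state.
- bot.get_obs(): the state, without advancing time (a new reading comes with each control period).
- vision.camera(name): name is "scene" or "top"; returns the picture (400x640x3 uint8, red, green, blue); there is no depth.
- vision.get_calibration(name): a dict with "fx", "fy", "cx", "cy" (pixels), "distortion" ([k1, k2, p1, p2, k3] as OpenCV has them; the pictures are not rectified), "rvec" (rotation vector, rad) and "tvec" (3), from world to camera coordinates, as OpenCV has them. Camera axes: x right, y down, z forward; pixel columns grow to the right and rows downward; lengths in m; the calibration is good to about 2 mm. A picture is of the moment at which its call begins. get_calibration takes no time and is no camera call.
- bot.job_done(): hands the job in, once; it reports no verdict.
The state is a dict: "time": time; "q": joint angles; "qd": joint speeds; "joint_efforts": joint torques, N m; "ee_pos": TCP position; "tcp_rot": TCP orientation; "wrist_force": force on the tool from outside, world axes, zero at the start; "torque": the same for the moment, N m; "opening": finger opening in m.
Only numpy, scipy, OpenCV 4.12 (cv2) and the standard library are available. Lean on these libraries where they do the work, as an engineer would, in place of code of your own. Each camera call takes 0.05 s, during which the arm holds its last target. There are 200 camera calls.

## Working session

There is one attempt and no reset: what is moved stays moved. The work goes in short steps, Python scripts to look and compute and a shell command to move; the robot and the scene stay as the last step left them, time stands still between calls to the robot, and variables do not carry over. Pictures are saved under pics/ and viewed, about 8 in all and at most 12, crops included, and the job is handed in when it is done.

```bash
mkdir -p pics; python3 - <<'E'
from workcell import bot, vision
import cv2
for n in("scene","top"):
    cv2.imwrite(f"pics/{n}0.png",vision.camera(n)[...,::-1]); print(n,vision.get_calibration(n))
print(bot.get_obs())
E
```

```text
scene {'fx': 478.4523631651308, 'fy': 478.4523631651308, 'cx': 322.4180220580398, 'cy': 196.49999789470107, 'distortion': array([0.03535267, 0.        , 0.        , 0.        , 0.        ]), 'rvec': array([ 1.52554626,  1.79571389, -0.91156577]), 'tvec': array([ 0.1164278 , -0.28391028,  1.39606659])}
top {'fx': 478.92453252017197, 'fy': 478.92453252017197, 'cx': 318.57970549572906, 'cy': 201.91719382579234, 'distortion': array([-0.12411074,  0.        ,  0.        ,  0.        ,  0.        ]), 'rvec': array([ 2.27553036, -1.90270323,  0.2019584 ]), 'tvec': array([-0.12026381,  0.58396926,  0.80747172])}
{'time': 0.1, 'q': array([-6.35990295e+01,  5.00820288e+00,  1.00390848e+01,  9.50997918e+01,
       -5.20755747e-04,  9.00017985e+01]), 'qd': array([-0.00409133, -0.04098636,  0.08423302,  0.0597441 ,  0.02085927,
        0.00967441]), 'joint_efforts': array([-1.20069017e-04, -5.21564162e+01,  4.65651047e+01,  1.61038327e-02,
        3.44357102e-05,  1.10857627e-05]), 'ee_pos': array([ 0.24446947, -0.49246521,  0.24165233]), 'tcp_rot': array([-9.00005229e+01,  6.89097825e-02, -6.36008281e+01]), 'wrist_force': array([0.03470398, 0.05866825, 0.08003042]), 'torque': array([ 0.01278311, -0.03033488, -0.01270126]), 'opening': 0.08534146966395341}
```

View pics/top0.png

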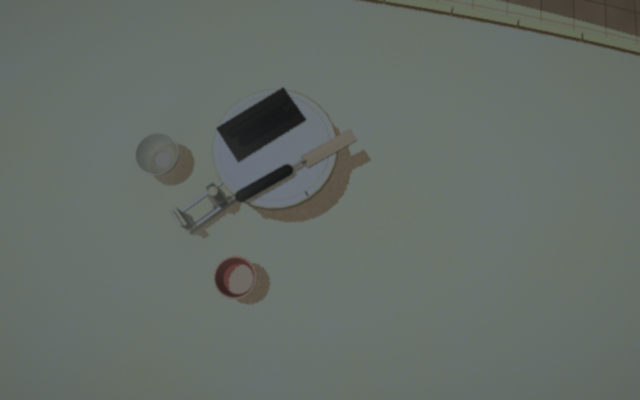

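View pics/scene0.png

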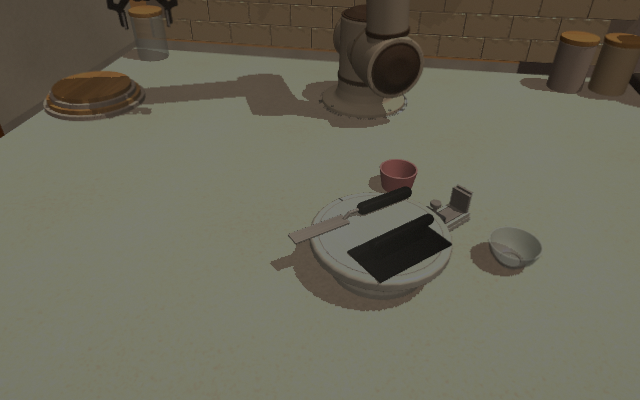

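Top view: disc about (275,148), bowl (158,155), ramekin (236,277), tab near (182,218), pin head near (213,190). I'll zoom in on the tab.

```bash
cat > h.py <<'E'
import numpy as np, cv2
from workcell import bot, vision
def ray(n,uv,z):
    c=vision.get_calibration(n);K=np.array([[c['fx'],0,c['cx']],[0,c['fy'],c['cy']],[0,0,1]])
    p=cv2.undistortPoints(np.array([[uv]],float),K,c['distortion'])[0,0]
    R=cv2.Rodrigues(c['rvec'])[0];o=-R.T@c['tvec'];d=R.T@np.array([*p,1])
    return o+d*(z-o[2])/d[2]
def proj(n,P):
    c=vision.get_calibration(n);K=np.array([[c['fx'],0,c['cx']],[0,c['fy'],c['cy']],[0,0,1]])
    return cv2.projectPoints(np.array(P,float).reshape(-1,3),c['rvec'],c['tvec'],K,c['distortion'])[0][:,0]
E
python3 - <<'E'
from h import *
a=cv2.imread("pics/top0.png")[165:245,160:260]; b=cv2.imread("pics/scene0.png")[170:250,410:510]
s=[cv2.convertScaleAbs(cv2.resize(i,None,fx=4,fy=4,interpolation=cv2.INTER_CUBIC),alpha=1.6) for i in(a,b)]
cv2.imwrite("pics/z0.png",np.hstack(s))
for uv,z in (((275,148),.072),((182,218),.066),((213,190),.07),((158,155),.045),((236,277),.045)): print(uv,ray("top",uv,z).round(4))
E
```

```text
(275, 148) [0.6804 0.0822 0.072 ]
(182, 218) [0.522  0.2242 0.066 ]
(213, 190) [0.5824 0.1785 0.07  ]
(158, 155) [0.6365 0.3075 0.045 ]
(236, 277) [0.4368 0.1081 0.045 ]
```

View pics/z0.png

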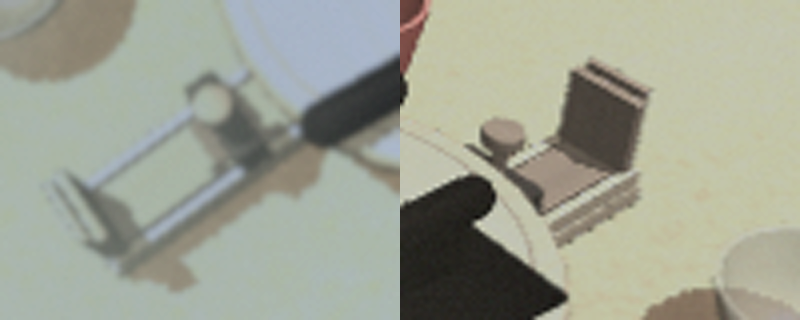

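```bash
python3 - <<'E'
from h import *
from scipy.optimize import least_squares
def W(p,L):
    c,s=np.cos(p[2]),np.sin(p[2]);L=np.atleast_2d(L)
    return np.c_[p[0]+c*L[:,0]-s*L[:,1],p[1]+s*L[:,0]+c*L[:,1],L[:,2]]
th=np.linspace(0,2*np.pi,200);D=np.c_[.118*np.cos(th),.118*np.sin(th),0*th+.072]
ext=lambda q:np.array([q[:,0].min(),q[:,0].max(),q[:,1].min(),q[:,1].max()])
pin=[-.14,0,.07];c1=[-.225,-.017,.066];c2=[-.225,.017,.066]
def f(p):
    return np.r_[.5*(ext(proj("top",W(p,D)))-[213,337.5,89,208.5]),(proj("top",W(p,pin))-[213,190.5]).ravel(),
     (proj("scene",W(p,pin))-[435.5,202]).ravel(), (proj("scene",W(p,[c1,c2]))-[[457.5,184.5],[472.5,192.5]]).ravel()]
r=least_squares(f,[.68,.082,-.78],loss='soft_l1');p=r.x
print(p,np.degrees(p[2]),f(p).round(1));print("face",W(p,[-.225,0,.045]))
ims={n:cv2.imread(f"pics/{n}0.png") for n in("top","scene")};o=[]
for n,(x,y) in dict(top=(160,165),scene=(410,170)).items():
    im=cv2.convertScaleAbs(cv2.resize(ims[n][y:y+80,x:x+100],None,fx=4,fy=4),alpha=1.6)
    t=lambda L:[((proj(n,W(p,L))-[x,y]+.5)*4).astype(np.int32)]
    cv2.polylines(im,t([[-.225,-.017,.014],c1,c2,[-.225,.017,.014]]),True,(0,0,255));
    cv2.polylines(im,t([[-.213,-.02,.014],[-.213,-.02,.062],[-.213,.02,.062],[-.213,.02,.014]]),True,(255,0,0))
    cv2.polylines(im,t(D),True,(0,255,0)); cv2.polylines(im,t(np.c_[.01*np.cos(th)-.14,.01*np.sin(th),0*th+.07]),True,(0,255,0)); o.append(im)
cv2.imwrite("pics/fit.png",np.hstack(o))
E
```

```text
[ 0.68389648  0.08199948 -0.75782789] -43.42033987903698 [-0.4  0.8 -0.5  0.1  0.1 -0.4 -0.2 -0.1  0.6 -0.6  0.  -0.5]
face [[0.52047207 0.23665219 0.045     ]]
```

View pics/fit.png

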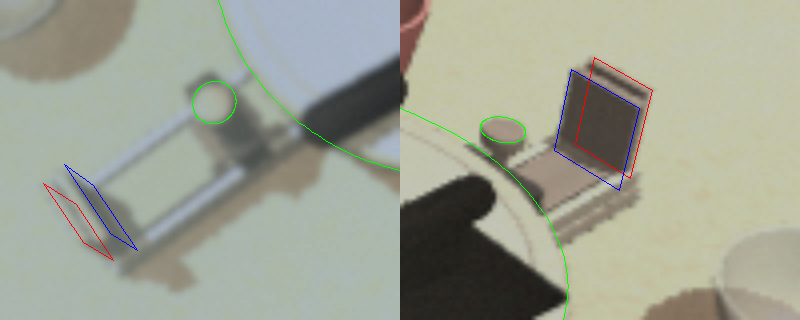

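The model matches both images to within 1 px: face at (0.5205, 0.2367), push yaw −43.4°. I'll shut the gripper and go to a hover 60 mm in front of the face. Tool yaw will be 46.6°, so the push is along tool −z.

```bash
R="x"; python3 -m crank '-.587 .042 .551 0 -1.923 0;-.587 .042 .551 0 -1.923 0;-.587 .042 .551 0 -1.923 0;-.587 .042 .551 0 -1.923 0;-.587 .042 .551 0 -1.923 0;-.587 .042 .551 0 -1.923 0;-.587 .042 .551 0 -1.923 0;-.587 .042 .551 0 -1.923 0' 1 40
cat >> h.py <<'E'
from scipy.spatial.transform import Rotation as Ro
def go(pos,yaw=46.6):
    o=bot.get_obs();R=Ro.from_euler('xyz',o['tcp_rot'],degrees=True);T=Ro.from_euler('xyz',[-90,0,yaw],degrees=True)
    print("shift",R.inv().apply(np.array(pos)-o['ee_pos']).round(4),"rot",(R.inv()*T).as_rotvec().round(4),"t",o['time'],o['q'].round(1))
E
python3 -c "
from h import *
go([.477,.278,.2])"
```

```text
time: 0.9
ee_pos: [0.3598, -0.1083, 0.2213]
tcp_rot: [-90.0, -0.0, 5.5]
wrist_force: [1.1, -0.9, -0.6]
opening: 0.0
shift [0.1535 0.0213 0.3733] rot [ 3.000e-04 -7.176e-01  4.000e-04] t 0.9 [-16.7 -19.2 -14.   95.1   0.   67.8]
```

```bash
python3 -m crank '.153 .021 .373 0 -.718 0;.153 .021 .373 0 -.718 0;.153 .021 .373 0 -.718 0;.153 .021 .373 0 -.718 0;.153 .021 .373 0 -.718 0;.153 .021 .373 0 -.718 0;.153 .021 .373 0 -.718 0;.153 .021 .373 0 -.718 0'
python3 -c "
from h import *
go([.477,.278,.2])"
```

```text
time: 1.7
ee_pos: [0.4777, 0.2737, 0.2002]
tcp_rot: [-90.0, 0.0, 46.3]
wrist_force: [1.9, -0.7, 0.9]
opening: 0.0001
shift [0.0026 0.0002 0.0035] rot [-0.     -0.0049 -0.0003] t 1.7 [29.8  4.4  4.8 90.4 -0.  73.5]
```

```bash
python3 -m crank '0 .05 0 0 0 0;0 .1 0 0 0 0;0 .13 0 0 0 0;0 .145 0 0 0 0;0 .153 0 0 0 0;0 .153 0 0 0 0;0 .153 0 0 0 0;0 .153 0 0 0 0'
python3 - <<'E'
from h import *
go([.477,.278,.047])
d=np.array([.7263,-.6873]);o=bot.get_obs();v=o['ee_pos'][:2]-[.5205,.2367];print("along",v@d,"lat",v@[.6873,.7263],o['wrist_force'])
a=vision.camera("top")[160:260,130:260];b=vision.camera("scene")[130:230,400:530]
cv2.imwrite("pics/h1.png",np.hstack([cv2.convertScaleAbs(cv2.resize(i[...,::-1],None,fx=3,fy=3,interpolation=cv2.INTER_CUBIC),alpha=1.6) for i in(a,b)]))
E
```

```text
time: 2.5
ee_pos: [0.4786, 0.2719, 0.0495]
tcp_rot: [-90.0, -0.2, 46.3]
wrist_force: [0.2, 0.6, 0.4]
opening: -0.0001
shift [0.0033 0.0025 0.0053] rot [ 0.0008 -0.0055  0.0026] t 2.5 [ 29.6   5.6 -10.6  73.6   0.   73.3]
along -0.05465618900580423 lat -0.003198733022209195 [0.23351322 0.60080754 0.43023443]
```

View pics/h1.png

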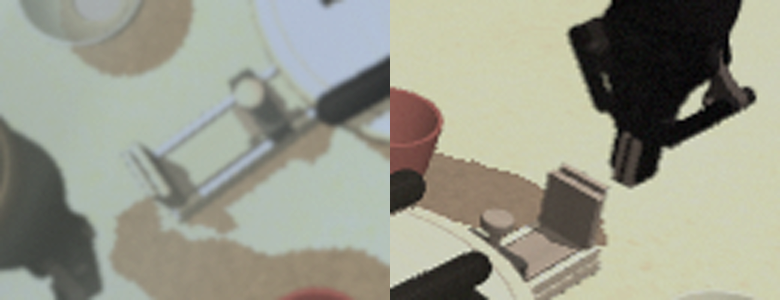

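Shut fingertips stand in front of the tab (scene crop (635,175) against tab (575,205)), with clear space around them. I'll centre by 3 mm and close in slowly.

```bash
python3 -m crank '.003 .003 -.015 0 -.005 0;.003 .003 -.028 0 -.005 0;.003 .003 -.034 0 -.005 0;.003 .003 -.036 0 -.005 0;.003 .003 -.038 0 -.005 0;.003 .003 -.040 0 -.005 0;.003 .003 -.042 0 -.005 0;.003 .003 -.044 0 -.005 0'
python3 - <<'E'
from h import *
d=np.array([.7263,-.6873]);o=bot.get_obs();v=o['ee_pos'][:2]-[.5205,.2367];print("along",v@d,"lat",v@[.6873,.7263],o['ee_pos'][2],o['wrist_force'],o['wrist_force'][:2]@d)
a=vision.camera("top")[160:260,130:260];b=vision.camera("scene")[130:230,400:530]
cv2.imwrite("pics/h2.png",np.hstack([cv2.convertScaleAbs(cv2.resize(i[...,::-1],None,fx=3,fy=3,interpolation=cv2.INTER_CUBIC),alpha=1.6) for i in(a,b)]))
E
```

```text
time: 3.4
ee_pos: [0.5114, 0.2435, 0.0447]
tcp_rot: [-90.0, -0.0, 46.6]
wrist_force: [-1.6, 3.0, 0.8]
opening: 0.0001
along -0.011241107812912824 lat -0.0013323904445889283 0.04469037545261955 [-1.60292749  2.998026    0.76003234] -3.22474950918295
```

View pics/h2.png

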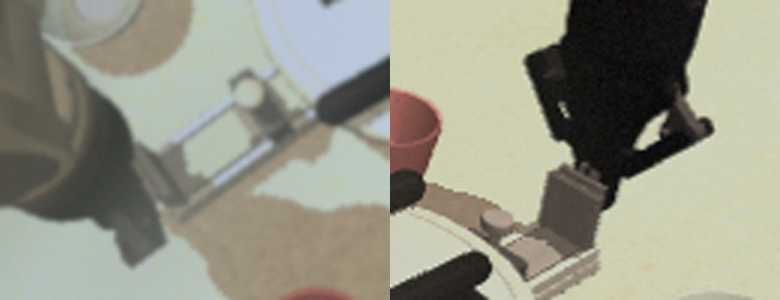

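Fingertip is touching the face (about 3.2 N, the spring preload). Pushing in.

```bash
python3 -m crank '.001 0 -.008 0 0 0;.001 0 -.016 0 0 0;.001 0 -.024 0 0 0;.001 0 -.032 0 0 0;.001 0 -.040 0 0 0;.001 0 -.045 0 0 0;.001 0 -.048 0 0 0;.001 0 -.048 0 0 0'
python3 - <<'E'
from h import *
d=np.array([.7263,-.6873]);o=bot.get_obs();v=o['ee_pos'][:2]-[.5205,.2367];print("along",v@d,"lat",v@[.6873,.7263],o['ee_pos'][2],o['wrist_force'][:2]@d)
E
```

```text
time: 4.3
ee_pos: [0.5464, 0.2116, 0.0445]
tcp_rot: [-89.9, 0.0, 46.6]
wrist_force: [-5.6, 5.5, 2.8]
opening: 0.0003
along 0.03607522324804517 lat -0.00043790489975830543 0.044549550043934696 -7.846510458282118
```

```bash
python3 -m crank '0 0 -.002 0 0 0;0 0 -.003 0 0 0;0 0 -.004 0 0 0;0 0 -.004 0 0 0;0 0 -.004 0 0 0'
python3 - <<'E'
from h import *
d=np.array([.7263,-.6873]);o=bot.get_obs();v=o['ee_pos'][:2]-[.5205,.2367];print("along",v@d,"lat",v@[.6873,.7263],o['wrist_force'][:2]@d)
E
```

```text
time: 4.8
ee_pos: [0.548, 0.2101, 0.0445]
tcp_rot: [-89.7, 0.0, 46.7]
wrist_force: [-11.9, 10.2, 3.3]
opening: -0.0003
along 0.03825378483898427 lat -0.00043671717937194404 -15.610666991204148
```

Force doubled while the tool advanced only 2 mm of 4, so the stop is reached. Backing off.

```bash
python3 -m crank '0 0 .008 0 0 0;0 0 .018 0 0 0;0 0 .028 0 0 0;0 0 .038 0 0 0;0 0 .055 0 0 0;0 0 .08 0 0 0;0 0 .11 0 0 0;0 0 .11 0 0 0'
python3 -m crank '0 -.05 0 0 0 0;0 -.1 .03 0 0 0;0 -.15 .06 0 0 0;0 -.15 .09 0 0 0;0 -.15 .09 0 0 0;0 -.15 .09 0 0 0'
python3 - <<'E'
from h import *
a=vision.camera("top")[165:245,160:260];b=vision.camera("scene")[170:250,410:510]
cv2.imwrite("pics/h3.png",np.hstack([cv2.convertScaleAbs(cv2.resize(i[...,::-1],None,fx=4,fy=4,interpolation=cv2.INTER_CUBIC),alpha=1.6) for i in(a,b)]))
p=[.6839,.0820,-.7578];c,s=np.cos(p[2]),np.sin(p[2])
for t in(0,.025):
  P=[[p[0]+c*x-s*y,p[1]+s*x+c*y,z] for x,y,z in[(-.225+t,-.017,.066),(-.225+t,.017,.066),(-.14,0,.07),(-.14,0,.076)]]
  print(t,((proj("top",P)-[160,165]+.5)*4).round().tolist(),((proj("scene",P)-[410,170]+.5)*4+[400,0]).round().tolist())
E
```

```text
time: 5.6
ee_pos: [0.4679, 0.2859, 0.0447]
tcp_rot: [-90.0, 0.0, 46.7]
wrist_force: [1.7, -0.4, 0.3]
opening: -0.0002
time: 6.2
ee_pos: [0.4046, 0.3462, 0.1949]
tcp_rot: [-90.0, -0.1, 46.7]
wrist_force: [0.3, 0.2, -0.1]
opening: -0.0002
0 [[83.0, 242.0], [44.0, 183.0], [214.0, 103.0], [212.0, 99.0]] [[594.0, 58.0], [652.0, 90.0], [503.0, 130.0], [505.0, 119.0]]
0.025 [[128.0, 210.0], [89.0, 151.0], [214.0, 103.0], [212.0, 99.0]] [[560.0, 75.0], [618.0, 109.0], [503.0, 130.0], [505.0, 119.0]]
```

View pics/h3.png

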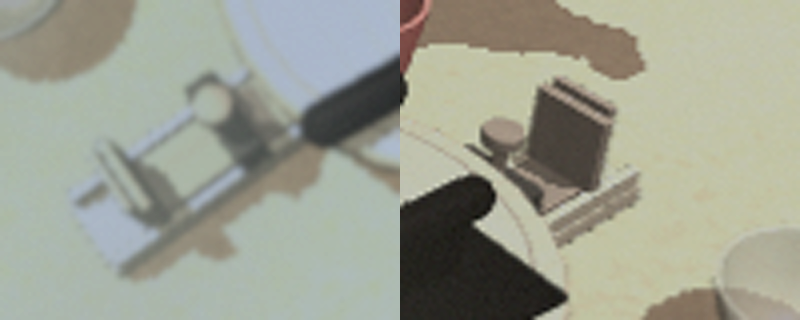

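The tab's top corners are at about (558,76) and (615,110). The prediction for 0.025 m was (560,75) and (618,109). The pin head is down at (502,130), and the bystanders visible in the crop haven't moved.

```bash
python3 -c "
from workcell import bot
o=bot.get_obs();print(o['qd'].round(2),o['wrist_force'].round(1));print(bot.job_done())"
```

```text
[-0.7   0.41 -0.33  0.08  0.07  0.15] [-0.4  0.4 -2.3]
the job is handed in; nothing more can be done
None
```

The turntable is locked. I pushed the tab's front face with the shut fingertips until the slide hit its stop, then backed straight off, and it sprang back onto the pin. I handed the job in at about 6.3 s; no verdict is reported.

- **Push:** the force rose from 3.2 N at contact to 7.8 N near the end. It then jumped to 15.6 N while the tool advanced only about 2 mm of the 4 mm commanded, so the slide was at its stop.
- **Latch:** in the final pictures the tab's top corners lie within about 3 crop pixels (under 1 camera pixel) of where they should be at 0.025 m. The pin head is back at its "down" position.
- **Bystanders:** I checked these only by eye, in close-up crops. The parts of the ramekin, bowl, smoother and spatula in view look unmoved, but I did not measure them.
- **Robot:** it stands clear of everything at about 0.19 m height. The last wrist force was about 2 N, which I take as sensor noise and settling.

No check failed or disagreed.

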